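Open the battery bay of the longer temperature recorder

ROBOT

A 6-joint arm with a two-finger parallel gripper is mounted at the origin on the work surface. World frame = base frame: x ahead of the robot, y to its left, z up, the work surface at z = 0. Lengths are in mm, angles in degrees, forces in N, time in s.
With the tool pointing down it reaches from about 350 to 850 mm from the base axis. Payload 8.1 kg.
Tool frame: the origin (TCP) lies midway between the tips of the shut fingers; the grasp point (between the pads) lies 19 mm behind it; x points along the fingers, y is the direction in which the jaws open and shut, and the axes are right-handed (so a half turn about x gives the same grasp; the last joint's range is limited). The gripper opens to 85 mm and grips with 20 to 120 N. Pads are 22 mm wide; open, the fingers measure 114 mm over their backs; the gripper's body (76 mm by 85 mm) begins 54 mm behind the grasp point. The pads swing forward as they close: fully open they stand 13 mm farther back than shut.
Start: joints at [60.94, 7.471, 85.268, -0, 87.261, -4.893], TCP at [245.622, 547.426, 231.292] pointing down, gripper open.
Joint ranges: [-169.43, 169.43], [-51.17, 129.36], [1.28, 143.12], [-76.62, 256.62], [0, 156.53], [-152.29, 152.29]. Speed limits (degrees/s): [136.94, 136.94, 159.86, 180, 180, 180].

INTERFACE

Orientations are given as [roll, pitch, yaw] about the fixed x, y, z axes, in that order (R = Rz(yaw) Ry(pitch) Rx(roll)).
In Python, from bench import r gives the robot as it stands.
- The arm moves only by the tool move_arm, never from a script. Its argument "deltas" is a list of rows, each a list of 2 entries, a list of its own where there are three numbers: the shift along the tool's x, y, z in mm, then the turn about the tool's x in degrees. A call has 1 to 12 rows; each row is the pose to reach, as a shift and turn from the pose measured when the call began, along the tool's axes at that moment; what a row does not reach only later rows make up. A row lasts 1/8 s, in which the tool goes at most 62.5 mm and 10.7 degrees, less where a joint would pass 70% of its speed; a pose out of reach is approached as far as the arm can. A call with a gripper value outside its range is refused whole. "jaw" is the opening, from -1 (shut) to 1 (fully open), set as the call begins (left out, the last holds). The fingers move at their own pace and stop on an object; "squeeze" is the grip in N (left out, the last holds). Time passes only in rows, so rows that repeat a pose let the fingers close. It gives the time, the measured TCP pose, the force and the opening at its end, in the units of the state.
- r.sense(): the state, without advancing time (a new reading comes with each control period).
- r.snapshot(name): name is "scene" or "side" or "wrist"; returns (picture, depth): 400x640x3 uint8, red, green, blue; 400x640 float32, mm along the optical axis (not along the pixel's ray), 0 where there is no reading.
- r.get_calibration(name): a dict with "fovy" (degrees; the focal length in pixels is half the picture's height over the tangent of half this angle, whatever the lens; pixels are square), "cx", "cy" (the principal point, pixels), "k1" (the pictures are not rectified: a ray, as slopes to the right and down, at radius r is drawn at 1 + k1 r^2 times it, then the intrinsics apply), "position" and "attitude" of the camera in the world; the wrist camera has in their place "tool_from_camera" (4x4, takes a point from camera to tool coordinates, whose origin is the TCP and whose axes are the tool frame's). Camera axes: x right, y down, z forward; pixel columns grow to the right and rows downward; lengths in mm; the calibration is good to about 2 mm. A picture is of the moment at which its call begins: read the wrist's pose just before it. get_calibration takes no time and is no camera call.
- r.hand_in(): hands the job in, once; it reports no verdict.
The state is a dict: "time": time; "joint_pos": joint angles; "qd": joint speeds; "joint_efforts": joint torques, N m; "tool_pos": TCP position; "tcp_rot": TCP orientation; "ft_force": force on the tool from outside, world axes, zero at the start; "wrist_torque": the same for the moment, N m; "finger_gap": finger opening in mm.
Only numpy, scipy, OpenCV 4.12 (cv2) and the standard library are available. Lean on these libraries where they do the work, as an engineer would, in place of code of your own. Each camera call takes 0.05 s, during which the arm holds its last target. There are 200 camera calls.

TASK

The longer of the two white temperature recorders needs fresh cells. Squeeze the release tab of its battery cover inward, swing the cover up out of its frame and over past upright so that it stays open by itself, and let go. Leave the cover of the shorter recorder shut.

Things in the scene. Friction and masses are not known exactly. Their poses are not given: they have to be found in the camera images.
- recorder: The longer recorder: white case 200 (x) x 120 (y) x 50 mm high, screwed down. Origin: centre of its underside; x along it from display end to hinge end, y across, z up. Display end towards the robot, turned up to 20 deg. Grey cover, flush in its top, x = -60 to 80, 86 wide. The cover's squeeze grip: centre x = -45, y = 0; 18 (x) x 50 (y), z = 50 to 82: solid block y = -25 to 10, black release tab on +y.
- recorder_tab (a joint): Its release tab (black ribbed plate, y = 18 to 25 mm, z = 50 to 80 in the case's frame): metres pressed in towards the block (-y), 0 to 0.007, spring 3 N rising to 9 N. A pinch of the grip across y presses it. Its hook holds the shut cover below about 0.004 and frees it above 0.005. Let go, it springs back; it cannot catch while the cover is up.
- recorder_cover (a joint): Its cover: hinge angle in rad, 0 shut, 1.57 upright, 1.9 at the stop, leaning beyond the hinge. Hinge line along y at x = 80, z = 47 mm of the case, 125 mm from the grip; the free end by the display rises. About 80 g; released it falls shut before upright, on to its stop past upright. Pinched by the grip it turns between the pads, so the gripper may stay pointing down.
- short_recorder_cover (a joint): Cover of the shorter recorder (case 150 x 120 x 50 mm, cover 90 mm long, with the same squeeze grip and otherwise alike): hinge angle in rad, 0 shut. To be left shut.
Things that resemble listed ones, but are neither listed nor needed, are in the scene too. What is shaped like the part that bears short_recorder_cover but purple is not meant.

How it is judged (in metres and radians):
On the way:
1. the tab of the longer recorder is pressed in while its cover is still down (value of joint recorder_tab above 0.004 m and value of joint recorder_cover below 0.2 rad), for 0.05 s.
At the end, for the whole second after the job is handed in: The longer recorder's cover stands open by itself, at rest, at 1.5 rad or more from shut (its stop is at 1.9), and the shorter recorder's cover is down (below 0.15 rad) (value of joint recorder_cover above 1.5 rad and velocity of joint recorder_cover between -0.1 and 0.1 rad/s and velocity of joint recorder_tab below 0.05 m/s and value of joint short_recorder_cover below 0.15 rad); the robot touches nothing.
It fails at once if the cover of the shorter recorder is opened (value of joint short_recorder_cover above 0.15 rad).
It also fails if it takes over 38 s, if anything falls off the work surface, if the arm or the gripper's body presses on something with over 40 N, if the wrist force passes 120 N, or if a joint passes its speed limit or range.

## Working session

There is one attempt and no reset: what is moved stays moved. The work goes in short steps, Python scripts to look and compute and a tool call to move; the robot and the scene stay as the last step left them, time stands still between calls to the robot, and variables do not carry over. Pictures are saved under pics/ and viewed, about 8 in all and at most 12, crops included, and the job is handed in when it is done.

Besides the shell and the picture viewer there is one more tool, called by a JSON object that holds its "fn" and its "kwargs". move_arm: Moves the arm, as the interface text tells. Its arguments: {"type":"object","properties":{"deltas":{"type":"array","items":{"type":"array"}},"jaw":{"type":"number"},"squeeze":{"type":"number"}},"required":["deltas"]}

```bash
mkdir -p pics; ls; python3 - <<'E'
from bench import r
import cv2,numpy as np
print(r.sense())
for n in("scene","side","wrist"):
    c=r.get_calibration(n);print(n,c)
for n in("scene","side"):
    p,d=r.snapshot(n);cv2.imwrite(f"pics/{n}0.png",p[:,:,::-1]);np.save(f"pics/{n}0.npy",d)
E
```

```text
pics
{'time': 0.0, 'joint_pos': array([ 6.09391351e+01,  7.51348337e+00,  8.53298958e+01, -7.18630101e-04,
        8.72628937e+01, -4.89417485e+00]), 'qd': array([-0.06540441, -0.02151242, -0.08737725, -0.0026328 , -0.10265892,
        0.03013308]), 'joint_efforts': array([-3.78062959e-04, -5.69386983e+01, -5.00550771e+01, -4.39861617e-05,
        1.45632739e-02,  6.89975650e-05]), 'tool_pos': array([245.35698444, 546.92602885, 230.25547717]), 'tcp_rot': array([ -94.5072163 ,   89.89372475, -118.67387141]), 'ft_force': array([ 0.86703649, -1.05970321,  0.07515688]), 'wrist_torque': array([-0.02424297,  0.09086929, -0.00873102]), 'finger_gap': 85.24453525712839}
scene {'fovy': 42.76576014410098, 'cx': 320.38242489731573, 'cy': 201.09920413363213, 'k1': -0.10106948738187158, 'position': array([ 957.54062022, -497.01197089,  568.39928078]), 'attitude': array([-124.46554293,   -0.38304143,   46.27960118])}
side {'fovy': 53.565330348332814, 'cx': 313.7330073715744, 'cy': 207.16999697812042, 'k1': -0.04684866737368982, 'position': array([ 451.90470676, -544.86668744,  618.33842666]), 'attitude': array([-135.46150654,    1.06340245,   -2.48943449])}
wrist {'fovy': 71.66032863841008, 'cx': 321.5307219672926, 'cy': 200.41955318345853, 'k1': -0.04023141179787193, 'tool_from_camera': array([[-6.65128268e-04, -2.97976413e-01,  9.54573001e-01,
        -1.43163790e+02],
       [ 9.99999269e-01,  7.65227893e-04,  9.35651483e-04,
        -1.69422243e-01],
       [-1.00926796e-03,  9.54572926e-01,  2.97975686e-01,
        -7.54809123e+01],
       [ 0.00000000e+00,  0.00000000e+00,  0.00000000e+00,
         1.00000000e+00]])}
```

View pics/scene0.png

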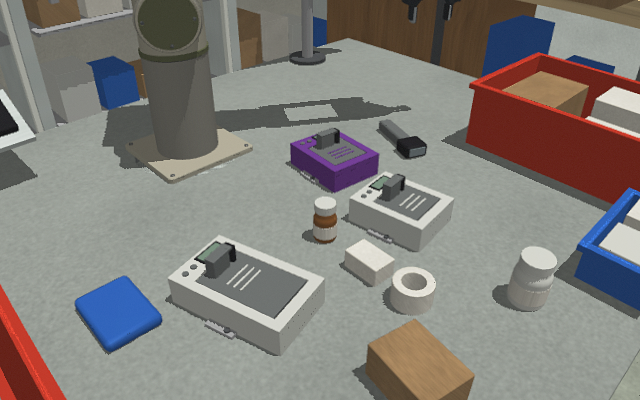

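View pics/side0.png

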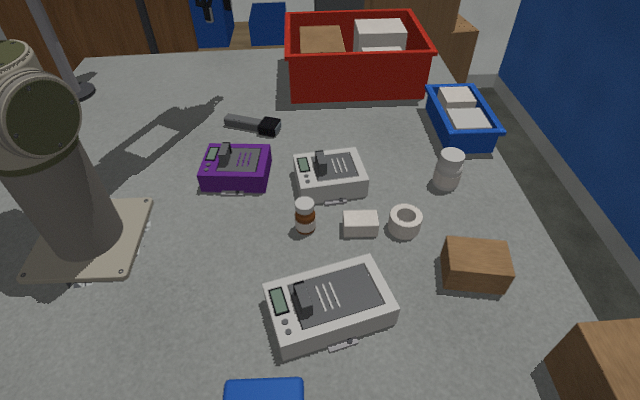

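The pictures show three look-alikes: the long white recorder (scene (247,292), side (330,305)), the short white one (scene (400,210), side (330,175)) and the purple one (scene (335,160), side (235,167)). I choose the long white one. I'll fit its top from depth and check it in a crop.

```bash
cat > h.py <<'E'
import numpy as np,cv2
from scipy.spatial.transform import Rotation as R
from bench import r
def KD(c):
    f=200/np.tan(np.radians(c["fovy"]/2));return np.array([[f,0,c["cx"]],[0,f,c["cy"]],[0,0,1]]),np.array([c["k1"],0,0,0.])
def pose(n,s=None):
    c=r.get_calibration(n)
    if n!="wrist": return R.from_euler("xyz",c["attitude"],degrees=True).as_matrix(),np.array(c["position"])
    T=c["tool_from_camera"];Rt=R.from_euler("xyz",s["tcp_rot"],degrees=True).as_matrix()
    return Rt@T[:3,:3],Rt@T[:3,3]+s["tool_pos"]
def cloud(n,d,s=None):
    K,D=KD(r.get_calibration(n));v,u=np.mgrid[:400,:640]
    q=cv2.undistortPoints(np.stack([u,v],-1).reshape(-1,1,2).astype(float),K,D)[:,0]
    M,t=pose(n,s);return ((np.c_[q,np.ones(len(q))]*d.reshape(-1,1))@M.T+t).reshape(400,640,3)
def proj(n,P,s=None):
    K,D=KD(r.get_calibration(n));M,t=pose(n,s)
    return cv2.projectPoints((np.atleast_2d(P)-t)@M,np.zeros(3),np.zeros(3),K,D)[0][:,0]
def case(P,c,yaw): return np.atleast_2d(P)@R.from_euler("z",yaw,degrees=True).as_matrix().T+np.r_[c,0]
def draw(im,n,c,yaw,s=None,k=1,o=(0,0)):
    for L in ([[-100,-60,50],[100,-60,50],[100,60,50],[-100,60,50]],[[-54,-25,82],[-36,-25,82],[-36,10,82],[-54,10,82]],[[-54,18,80],[-36,18,80],[-36,25,80],[-54,25,80]]):
        q=(proj(n,case(np.array(L,float),c,yaw),s)-o+.5)*k
        cv2.polylines(im,[np.int32(q)],True,(0,0,255),1)
    return im
E
python3 - <<'E'
from h import *
for n,(u0,u1,v0,v1) in {"side":(225,420,240,370),"scene":(150,345,220,365)}.items():
    d=np.load(f"pics/{n}0.npy");P=cloud(n,d);g=np.zeros((400,640),bool);g[v0:v1,u0:u1]=1
    m=g&(abs(P[...,2]-49)<6)&(d>0);p=P[m]
    print(n,m.sum(),np.median(p[:,2]),"max z",P[g&(d>0)][:,2].max())
    c,wh,a=cv2.minAreaRect(p[:,:2].astype(np.float32));print(c,wh,a)
    t=P[g&(d>0)&(P[...,2]>72)];print("grip",cv2.minAreaRect(t[:,:2].astype(np.float32)))
E
```

```text
side 7340 49.27333242845134 max z 85.10655300018823
(481.94281005859375, -191.68560791015625) (201.34967041015625, 121.85440826416016) 15.936768531799316
grip ((438.35113525390625, -204.49977111816406), (18.08350944519043, 49.49072265625), 16.218698501586914)
scene 7746 51.66424536318618 max z 86.00200953181087
(464.5946350097656, -124.90362548828125) (203.35159301757812, 264.65557861328125) 15.772055625915527
grip ((441.02593994140625, -205.05035400390625), (20.819074630737305, 52.052303314208984), 14.83211612701416)
```

Size 201x122 and grip 18x49.5 match the description. Centre is about (482,-192) and yaw about 16°. I'll overlay this on a close crop.

```bash
python3 - <<'E'
from h import *
o=[]
for n,u,v in(("side",235,230),("scene",160,215)):
    im=cv2.imread(f"pics/{n}0.png")[v:v+150,u:u+190];im=cv2.resize(im,None,fx=2,fy=2,interpolation=2)
    o.append(draw(im,n,[482.5,-191.8],15.9,k=2,o=(u,v)))
cv2.imwrite("pics/c1.png",np.hstack(o))
s=r.sense();Rt=R.from_euler("xyz",s["tcp_rot"],degrees=True).as_matrix()
print(Rt.round(3)); t=np.array([438.6,-204.5,200]);print(Rt.T@(t-s["tool_pos"]))
E
```

```text
[[-0.001  0.409  0.912]
 [-0.002  0.912 -0.409]
 [-1.    -0.002 -0.   ]]
[  31.30660415 -606.44727544  483.95233884]
```

View pics/c1.png

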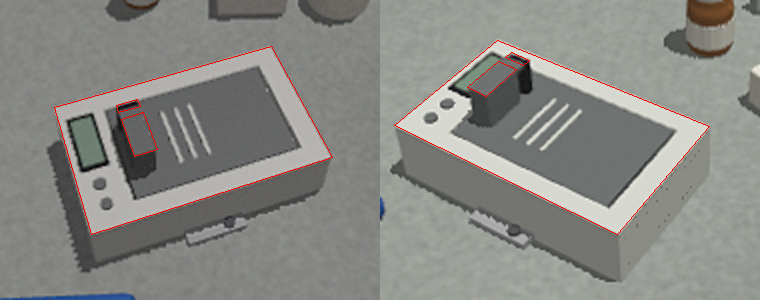

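The overlay (red) sits on the case outline in both views. In the left crop the grip block is near (140,135) and the black tab near (127,103), on the +y side. The pose is good, so I'm moving to hover above the grip with the jaw axis along the case y (turn about tool x −40°).

{"fn": "move_arm", "kwargs": {"deltas": [[[0, -40, 48], -6], [[0, -80, 97], -12], [[0, -120, 145], -18], [[0, -160, 194], -24], [[0, -200, 242], -30], [[0, -240, 290], -36], [[0, -268, 323], -40], [[10, -322, 350], -40], [[20, -376, 376], -40], [[30, -430, 403], -40], [[31, -484, 430], -40], [[31, -540, 457], -40]], "jaw": 1, "squeeze": 40}}

```text
time: 1.6
tool_pos: [440.6, -134.6, 199.7]
tcp_rot: [-150.1, 89.9, -134.3]
ft_force: [1.5, -0.1, 0.8]
finger_gap: 85.7
```

```bash
cat > to.py <<'E'
from h import *
C=[482.5,-191.8];Y=15.9
def go(pts,yaw=Y+90):
    s=r.sense();Rt=R.from_euler("xyz",s["tcp_rot"],degrees=True).as_matrix()
    cy=np.degrees(np.arctan2(Rt[1,1],Rt[0,1]))
    print("t",round(s["time"],2),"tcp",s["tool_pos"].round(1),"F",s["ft_force"].round(1),"gap",round(s["finger_gap"],1),"q6",s["joint_pos"][5].round(1),"turn",round(-(yaw-cy),2),"tilt",Rt[:,0].round(3))
    rel=(s["tool_pos"]-np.r_[C,0])@R.from_euler("z",Y,degrees=True).as_matrix();print("in case",rel.round(1))
    print(((case(np.array(pts,float),C,Y)-s["tool_pos"])@Rt).round(1))
E
python3 -c "
from to import *
go([[-45,-3.5,200],[-45,-3.5,150]])"
```

```text
t 1.6 tcp [ 440.6 -134.6  199.7] F [ 1.5 -0.1  0.8] gap 85.7 q6 -129.1 turn -0.06 tilt [-0.001 -0.001 -1.   ]
in case [-24.6  66.5 199.7]
[[ -0.2 -70.  -20.3]
 [ 49.8 -70.  -20.3]]
```

{"fn": "move_arm", "kwargs": {"deltas": [[[0, -50, -14], 0], [[20, -70, -20], 0], [[40, -70, -20], 0], [[40, -70, -20], 0], [[40, -70, -20], 0]]}}

```text
time: 2.22
tool_pos: [440.6, -207.3, 160.4]
tcp_rot: [-140.5, 89.9, -124.6]
ft_force: [-0.3, 0.2, -0.2]
finger_gap: 85.2
```

```bash
python3 - <<'E'
from to import *
s=r.sense();p,d=r.snapshot("wrist")
go([[-45,-3.5,80],[-45,-3.5,55]])
P=cloud("wrist",d,s);rel=(P-np.r_[C,0])@R.from_euler("z",Y,degrees=True).as_matrix()
m=(d>0)&(rel[...,2]>74)&(rel[...,2]<92)&(abs(rel[...,0]+45)<25)&(abs(rel[...,1])<38)
q=rel[m];print(m.sum(),q.min(0),q.max(0),np.median(q,0))
im=p[:,:,::-1].copy();cv2.imwrite("pics/w1.png",draw(im,"wrist",C,Y,s))
E
```

```text
t 2.27 tcp [ 441.  -207.4  160.8] F [0.2 1.2 0.5] gap 85.5 q6 -137.0 turn -0.03 tilt [-0.    -0.002 -1.   ]
in case [-44.2  -3.6 160.8]
[[ 80.8   0.2  -0.7]
 [105.8   0.3  -0.7]]
1310 [-52.40285442 -26.60856976  74.137294  ] [-34.17923659  23.18402083  84.45953168] [-44.44987352  -2.60203314  82.28995783]
```

View pics/w1.png

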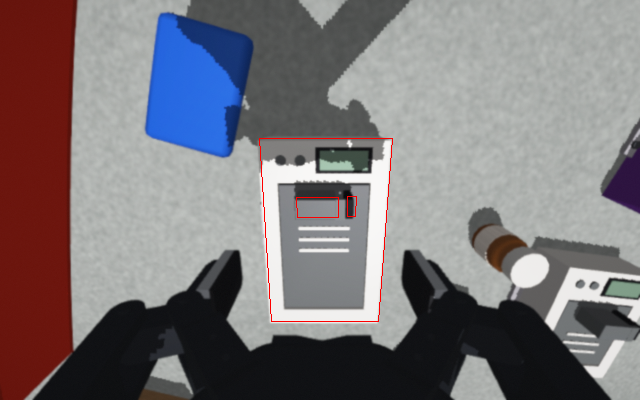

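The wrist view has the overlay on the case, with the grip block at (317,207) and the black tab at (350,206), between the open fingers. The shorter recorder is well away to the right, at (590,310). Descending.

{"fn": "move_arm", "kwargs": {"deltas": [[[30, 0, 0], 0], [[60, 0, 0], 0], [[85, 0, 0], 0], [[100, 0, 0], 0], [[105.5, 0, 0], 0], [[105.5, 0, 0], 0], [[105.5, 0, 0], 0]]}}

```text
time: 3.15
tool_pos: [441.8, -208.0, 56.4]
tcp_rot: [-75.5, 89.8, -59.6]
ft_force: [-0.4, 0.2, 0.1]
finger_gap: 85.4
```

```bash
python3 -c "
from to import *
go([[-45,-4,55]])"
```

```text
t 3.15 tcp [ 441.8 -208.    56.4] F [-0.4  0.2  0.1] gap 85.4 q6 -137.0 turn -0.02 tilt [ 0.002 -0.003 -1.   ]
in case [-43.6  -4.4  56.4]
[[ 1.4  0.4 -1.4]]
```

Clear of contact; closing on the grip.

{"fn": "move_arm", "kwargs": {"deltas": [[[1, 0, -1], 0], [[1, 0, -1], 0], [[1, 0, -1], 0], [[1, 0, -1], 0], [[1, 0, -1], 0], [[1, 0, -1], 0], [[1, 0, -1], 0], [[1, 0, -1], 0]], "jaw": -1, "squeeze": 40}}

```text
time: 4.15
tool_pos: [441.2, -209.0, 56.5]
tcp_rot: [-73.6, 89.7, -57.7]
ft_force: [-1.9, -2.2, 6.3]
finger_gap: 42.0
```

```bash
python3 - <<'E'
from to import *
s=r.sense();p,d=r.snapshot("wrist")
cv2.imwrite("pics/w2.png",p[:,:,::-1])
rel=(s["tool_pos"]-np.r_[C,0])@R.from_euler("z",Y,degrees=True).as_matrix()
th=np.radians([0,5,10,17.5,25,35,45,55,65,75,85,92,100]);c,q=np.cos(th),np.sin(th)
X=-125*c+23*q;Z=125*q+23*c
go(np.c_[X+125+rel[0],0*X+rel[1],Z-23+rel[2]])
E
```

```text
t 4.2 tcp [ 441.2 -209.    56.5] F [-1.6 -1.9  5.8] gap 41.4 q6 -137.1 turn -0.05 tilt [ 0.002 -0.004 -1.   ]
in case [-44.4  -5.2  56.5]
[[ 0.000e+00 -0.000e+00 -0.000e+00]
 [-1.080e+01 -1.000e-01  2.500e+00]
 [-2.130e+01 -1.000e-01  5.900e+00]
 [-3.650e+01 -2.000e-01  1.270e+01]
 [-5.060e+01 -2.000e-01  2.150e+01]
 [-6.750e+01 -3.000e-01  3.590e+01]
 [-8.160e+01 -3.000e-01  5.300e+01]
 [-9.250e+01 -4.000e-01  7.230e+01]
 [-9.990e+01 -4.000e-01  9.310e+01]
 [-1.035e+02 -4.000e-01  1.150e+02]
 [-1.033e+02 -3.000e-01  1.371e+02]
 [-1.009e+02 -3.000e-01  1.525e+02]
 [-9.590e+01 -3.000e-01  1.695e+02]]
```

View pics/w2.png

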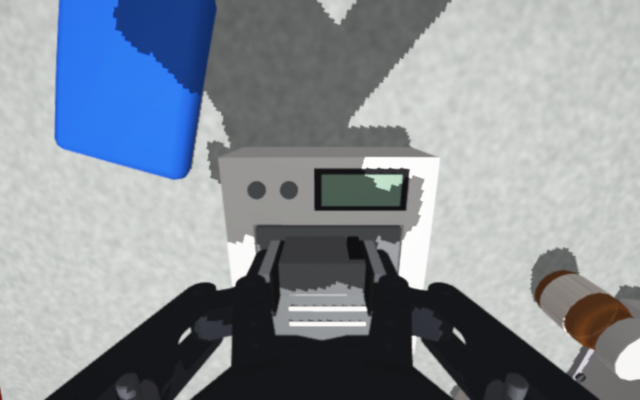

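The grip (about (322,262)) is between the pads and the gap is 42 mm, so the tab is fully in. I'll start the arc gently and check the force.

{"fn": "move_arm", "kwargs": {"deltas": [[[-5, 0, 1], 0], [[-11, 0, 2.5], 0], [[-16, 0, 4], 0], [[-21, 0, 6], 0], [[-29, 0, 9], 0], [[-36.5, 0, 12.5], 0], [[-43.5, 0, 17], 0], [[-50.5, 0, 21.5], 0], [[-50.5, 0, 21.5], 0]]}}

```text
time: 5.32
tool_pos: [462.1, -203.1, 107.6]
tcp_rot: [-73.8, 89.7, -57.9]
ft_force: [-0.0, -4.3, -1.6]
finger_gap: 41.6
```

```bash
python3 - <<'E'
from to import *
th=np.radians([25,35,45,55,65,75,85,92,100]);c,q=np.cos(th),np.sin(th)
X=-125*c+23*q;Z=125*q+23*c
go(np.c_[X+80.6,0*X-5.2,Z+33.5])
p,d=r.snapshot("side");cv2.imwrite("pics/s2.png",cv2.resize(p[150:380,180:480,::-1],None,fx=2,fy=2))
E
```

```text
t 5.33 tcp [ 462.1 -203.1  107.6] F [-0.  -4.3 -1.6] gap 41.6 q6 -135.3 turn -0.04 tilt [ 0.003 -0.004 -1.   ]
in case [-22.7  -5.3 107.6]
[[ 5.000e-01  1.000e-01 -2.000e-01]
 [-1.640e+01  0.000e+00  1.420e+01]
 [-3.050e+01 -0.000e+00  3.130e+01]
 [-4.140e+01 -1.000e-01  5.050e+01]
 [-4.880e+01 -1.000e-01  7.140e+01]
 [-5.240e+01 -1.000e-01  9.330e+01]
 [-5.220e+01 -1.000e-01  1.154e+02]
 [-4.980e+01 -1.000e-01  1.308e+02]
 [-4.480e+01 -0.000e+00  1.478e+02]]
```

View pics/s2.png

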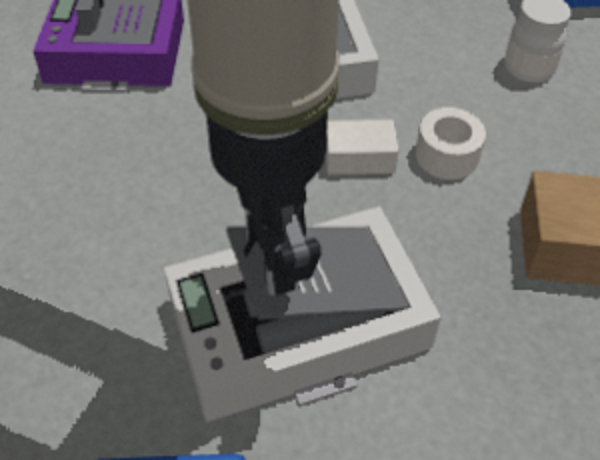

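The cover is lifting out of its frame (dark bay open at (245,320), plate raised), and forces are low. Continuing the arc past upright.

{"fn": "move_arm", "kwargs": {"deltas": [[[-8.5, 0, 7], 0], [[-16.5, 0, 14], 0], [[-24, 0, 22.5], 0], [[-30.5, 0, 31], 0], [[-36.5, 0, 41], 0], [[-41.5, 0, 50.5], 0], [[-45.5, 0, 61], 0], [[-49, 0, 71.5], 0], [[-51, 0, 82], 0], [[-52.5, 0, 93], 0], [[-53, 0, 104], 0], [[-52, 0, 115], 0]]}}

```text
time: 6.88
tool_pos: [573.5, -171.5, 160.8]
tcp_rot: [-64.0, 89.6, -48.1]
ft_force: [-1.4, -3.4, 7.8]
finger_gap: 41.3
```

```bash
python3 - <<'E'
from to import *
th=np.radians([85,90,95,100,103]);c,q=np.cos(th),np.sin(th)
X=-125*c+23*q;Z=125*q+23*c
go(np.c_[X+80.6,0*X-5.2,Z+33.5])
E
```

```text
t 6.88 tcp [ 573.5 -171.5  160.8] F [-1.4 -3.4  7.8] gap 41.3 q6 -127.3 turn -0.04 tilt [ 0.004 -0.005 -1.   ]
in case [ 93.1  -5.4 160.8]
[[ 0.8  0.2 -0.5]
 [ 2.3  0.2 10.5]
 [ 4.8  0.3 21.3]
 [ 8.3  0.3 31.8]
 [10.8  0.3 38. ]]
```

{"fn": "move_arm", "kwargs": {"deltas": [[[2, 0, 10], 0], [[5, 0, 21], 0], [[8, 0, 31], 0], [[10, 0, 36], 0], [[10, 0, 36], 0], [[10, 0, 36], 0]]}}

```text
time: 7.62
tool_pos: [609.9, -161.2, 152.3]
tcp_rot: [-47.8, 89.5, -31.9]
ft_force: [1.6, -1.1, 6.8]
finger_gap: 41.8
```

```bash
python3 - <<'E'
from to import *
go([[132,-5.2,150]])
p,d=r.snapshot("side");q,e=r.snapshot("scene")
f=lambda a:cv2.resize(a[:,:,::-1],None,fx=2,fy=2)
cv2.imwrite("pics/s3.png",np.hstack([f(p[150:360,240:440]),f(q[150:360,160:360])]))
E
```

```text
t 7.62 tcp [ 609.9 -161.2  152.3] F [ 1.6 -1.1  6.8] gap 41.8 q6 -125.3 turn -0.02 tilt [ 0.008 -0.005 -1.   ]
in case [130.9  -5.5 152.3]
[[2.3 0.3 1.1]]
```

View pics/s3.png

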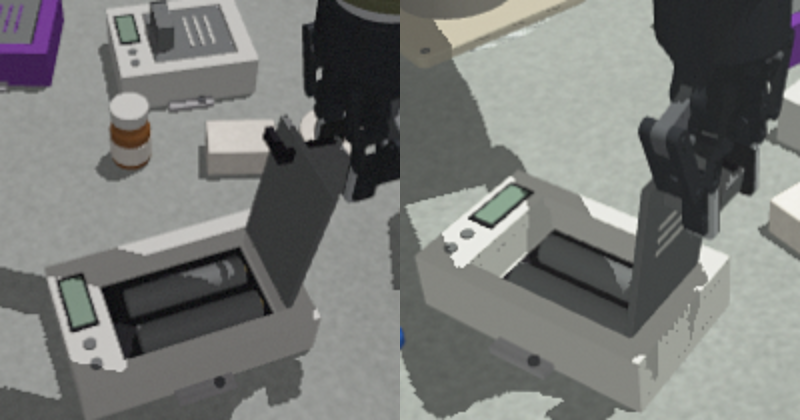

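The cover stands past upright (plate at (295,215) in the left crop), held by the grip. Releasing.

{"fn": "move_arm", "kwargs": {"deltas": [[[0, 0, 0], 0], [[0, 0, 0], 0], [[0, 0, 0], 0], [[0, 0, 2], 0], [[0, 0, 8], 0], [[0, 0, 14], 0], [[0, 0, 20], 0], [[0, 0, 20], 0]], "jaw": 1}}

```text
time: 8.72
tool_pos: [629.6, -155.5, 152.3]
tcp_rot: [-47.5, 89.5, -31.6]
ft_force: [0.8, -0.5, -0.7]
finger_gap: 85.4
```

{"fn": "move_arm", "kwargs": {"deltas": [[[-15, 0, 0], 0], [[-35, 0, 0], 0], [[-60, 0, 0], 0], [[-90, 0, 0], 0], [[-120, 0, 0], 0], [[-120, 0, 0], 0], [[-120, 0, 0], 0], [[-120, 0, 0], 0]]}}

```text
time: 9.72
tool_pos: [628.0, -154.8, 271.0]
tcp_rot: [-51.3, 89.6, -35.4]
ft_force: [-0.1, -0.5, -0.5]
finger_gap: 85.0
```

```bash
python3 - <<'E'
from to import *
go([[132,-5.2,250]])
p,d=r.snapshot("side");q,e=r.snapshot("scene")
f=lambda a:cv2.resize(a[:,:,::-1],None,fx=2,fy=2)
cv2.imwrite("pics/s4.png",np.hstack([f(p[150:360,240:440]),f(q[150:360,160:360])]))
P=cloud("side",d);rel=(P-np.r_[C,0])@R.from_euler("z",Y,degrees=True).as_matrix()
m=(d>0)&(abs(rel[...,1])<35)&(rel[...,2]>70)&(rel[...,2]<150)&(rel[...,0]>60)&(rel[...,0]<135)
k=rel[m];k=k[k[:,0]<k[:,0].min()+45];a=np.polyfit(k[:,2],k[:,0],1);print(m.sum(),"angle",np.pi/2+np.arctan(a[0]),k.max(0))
E
```

```text
t 9.72 tcp [ 628.  -154.8  271. ] F [-0.1 -0.5 -0.5] gap 85.0 q6 -124.2 turn -0.0 tilt [ 0.006 -0.004 -1.   ]
in case [150.1  -4.3 271. ]
[[ 21.   -0.8 -18.2]]
1389 angle 1.902520422478 [113.47943098  34.9745857  149.99570733]
```

View pics/s4.png

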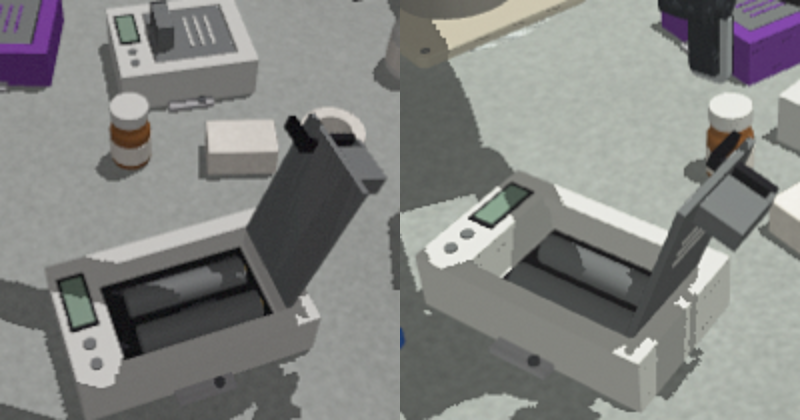

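The cover rests on its stop at about 1.90 rad, the gripper is clear, and the shorter recorder's cover (180,45) is still shut.

```bash
python3 -c "
from bench import r
print(r.hand_in())"
```

```text
the job is handed in; nothing more can be done
None
```

The longer recorder's battery cover is open and standing by itself, and I handed the job in at about 9.7 s of the 38 s allowed.

- **Finding it:** I fitted the case from the depth images. Its top measured 201 × 122 mm, matching the 200 × 120 mm given. I told it apart from the short white recorder and the purple one by its size.
- **Tab:** I pinched the grip until the finger gap read 42 mm, against about 43 mm with the tab fully in. The cover was still down at that point. I did not read the tab joint itself.
- **Opening:** I swung the cover along its hinge arc to about 102°, let go, and backed the gripper away and up. Wrist forces stayed under about 10 N in the readings between moves.
- **Last checks:**
  - Depth put the cover at 1.90 rad, on its stop.
  - The force on the tool was about 0, so the gripper was clear.
  - The shorter recorder's cover looked shut in the last picture.

No check failed or disagreed. The one small difference was that the wrist camera placed the grip about 1 mm to the −y side of my fit.

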